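Set the spring hold-down screw of a glass decorating jig

ROBOT

A 6-joint arm with a two-finger parallel gripper is mounted at the origin on the work surface. World frame = base frame: x ahead of the robot, y to its left, z up, the work surface at z = 0. Lengths are in m, angles in degrees, forces in N, time in s.
With the tool pointing down it reaches from about 0.325 to 0.85 m from the base axis. Payload 15.5 kg.
Tool frame: the origin (TCP) lies at the very end of the fingers, on their centre line; the grasp point (between the pads) lies arm.grip_depth behind it (arm.grip_depth is the distance from the TCP to the grasp point, in m); z points along the fingers, y is the direction in which the jaws open and shut (so a half turn about z gives the same grasp; the last joint's range is limited). The gripper opens to 91 mm and grips with 3 to 60 N. Pads are 32 mm wide; open, the fingers measure 118 mm over their backs; the gripper's body (76 mm by 178 mm) begins 60 mm behind the grasp point.
Start: joints at [-5.472, 28.281, 77.091, -0, 74.628, -5.472], TCP at [0.625, 0, 0.214] pointing down, gripper open.
Joint ranges: [-166.48, 166.48], [-47.26, 123.95], [12.59, 153.08], [-70.14, 250.14], [6.76, 159.57], [-176.63, 176.63]. Speed limits (degrees/s): [108.29, 108.29, 147.25, 172.46, 172.46, 172.46].

INTERFACE

Orientations are given as a 3x3 rotation matrix whose columns are the frame's x, y, z axes.
In Python, from rig import arm gives the robot as it stands. Calls block until the motion is done:
- arm.move_to(position, orientation): joint-space move of the TCP to a pose.
- arm.move_l(position, orientation=None, feed=0.15): straight line of the TCP; orientation=None keeps the orientation; feed is the mean speed in m/s.
- arm.move_joints(angles): joint-space move.
- arm.grip(opening): finger opening in m; the grip force is fixed at half the most; returns when the fingers have stopped.
- arm.sleep(seconds).
- arm.solve_ik(position, orientation): joint angles nearest the present ones, or None.
- arm.snapshot(name): name is "scene" or "side" or "wrist"; returns the picture (400x640x3 uint8, red, green, blue); there is no depth.
- arm.get_calibration(name): a dict with "intrinsics" (3x3 intrinsics, pixels), "cam_to_world" (4x4, takes a point from camera to world coordinates). Camera axes: x right, y down, z forward; pixel columns grow to the right and rows downward; lengths in m; the calibration is good to about 2 mm. A picture is of the moment at which its call begins: read the wrist's pose just before it. get_calibration takes no time and is no camera call; for the wrist camera it gives the pose at the moment of the call.
A pose or a line that the arm cannot do raises arm.Unreachable and nothing moves.
- arm.sign_off(): hands the job in, once; it reports no verdict.
Readings, each from a call of its own:
- arm.current_t(): time.
- arm.current_joint_positions(): joint angles.
- arm.current_dq(): joint speeds.
- arm.current_tau(): joint torques, N m.
- arm.current_ee_pos(): TCP position.
- arm.current_tool_rot(): TCP orientation.
- arm.current_force(): force on the tool from outside, world axes, zero at the start.
- arm.current_torque(): the same for the moment, N m.
- arm.current_width(): finger opening in m.
Only numpy, scipy, OpenCV 4.12 (cv2) and the standard library are available. Lean on these libraries where they do the work, as an engineer would, in place of code of your own. Each camera call takes 0.05 s, during which the arm holds its last target.

TASK

The glass block in the jig must be held only by the spring pad in the foot of the thumbscrew, so that it can still slide for its next painted line. Turn the thumbscrew down (clockwise) until the spring pad bottoms solid, finger-tight but never forced, then back it off a quarter of a turn and let go. Leave the glass block, goblets, jar and brush where they are.

Things in the scene. Friction and masses are not known exactly. Their poses are not given: they have to be found in the camera images.
- jig: fixed grey steel jig. Base plate 170 (x) x 150 (y) x 12 mm; a bridge 28 mm wide (x) and 136 mm long (y) spans it, top 76 mm above the table, carrying a brass nut of 28 mm diameter, top 80 mm above the table. Origin: centre of the underside of the base plate, straight below the screw axis; z up.
- screw: steel thumbscrew, upright through the bridge. Origin: centre of the underside of its round hub, above the bridge; z up the screw axis; x along the flat wing. Clockwise from above lowers it, 12 mm a full turn. Friction 0.03 N m; it stays where left. In its foot, under the bridge, is a 20 mm rubber pad on a spring plunger, whose reach differs by some mm from jig to jig and cannot be measured.
- screw_grip (a point): grip point on the screw axis, 32 mm above screw. The wing is an upright flat bar 46 mm long (screw x), 14 mm thick (screw y), 8 to 44 mm above screw; below it the hub, 26 mm across. The screw has 0.36 to 0.8 turn to go till it bottoms: free, then on the spring (moment up to about 0.06 N m more), then solid: 5 to 8 N a degree on the glass, about 0.003 N m per N.
- block: loose block of thick clear glass 100 x 70 x 18 mm, 0.3 kg, lying under the bridge between low rails on a cork bed; the bed's height above the table differs a little from jig to jig. Origin: centre of its underside; z up.
- goblet0: bystander: stemmed goblet 165 mm tall, 70 mm across. Origin: centre of its foot's underside.
- goblet1: bystander: stemmed goblet 165 mm tall, 70 mm across. Origin: centre of its foot's underside.
- jar: bystander: small jar 48 mm across, 55 mm tall. Origin: centre of its underside.
- brush: bystander: brush 160 mm long, lying. Origin: middle of its underside.

How it is judged:
By the outcome, as a careful person would: the job done as asked, in the order asked, and still so for the second after the job is handed in, with the robot touching nothing.
It also fails if it takes over 72 s, if anything falls off the work surface, if the arm or the gripper's body presses on something with over 40 N, if the wrist force passes 120 N, or if a joint passes its speed limit or range.

## Working session

There is one attempt and no reset: what is moved stays moved. The work goes in short steps, each a Python script; the robot and the scene stay as the last script left them, time stands still between calls to the robot, and variables do not carry over. Pictures are saved under pics/ and viewed, and the job is handed in when it is done.

```bash
mkdir -p pics; ls; python3 - <<'E'
from rig import arm
import cv2,numpy as np
np.set_printoptions(precision=4,suppress=True)
for n in ["scene","side","wrist"]:
    c=arm.get_calibration(n); im=arm.snapshot(n)
    cv2.imwrite(f"pics/{n}0.png",im[:,:,::-1])
    print(n,c["intrinsics"],c["cam_to_world"])
print(arm.current_t(),arm.grip_depth,arm.current_force(),arm.current_torque())
E
```

```text
pics
scene [[400.064    0.     323.3392]
 [  0.     400.064  195.5002]
 [  0.       0.       1.    ]] [[ 0.5584  0.7133 -0.4236  1.0706]
 [ 0.8295 -0.4731  0.2968 -0.2721]
 [ 0.0113 -0.5171 -0.8558  0.9863]
 [ 0.      0.      0.      1.    ]]
side [[368.2751   0.     321.6643]
 [  0.     368.2751 195.0614]
 [  0.       0.       1.    ]] [[-0.9992 -0.0297  0.0264  0.6007]
 [-0.0391  0.6151 -0.7875  0.6841]
 [ 0.0072 -0.7879 -0.6157  0.6113]
 [ 0.      0.      0.      1.    ]]
wrist [[337.4131   0.     321.7487]
 [  0.     337.4131 200.9031]
 [  0.       0.       1.    ]] [[ 1.     -0.0004 -0.0009  0.6249]
 [-0.0006 -0.961  -0.2767  0.0787]
 [-0.0008  0.2767 -0.961   0.3852]
 [ 0.      0.      0.      1.    ]]
0.15 0.0188 [0.2851 0.3406 0.2414] [0.0041 0.0197 0.0079]
```

View pics/scene0.png

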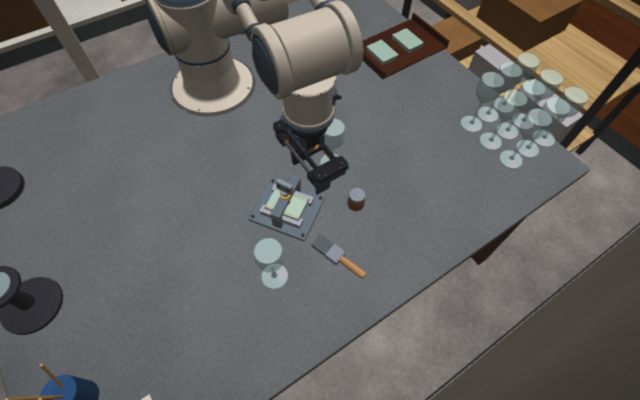

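View pics/side0.png

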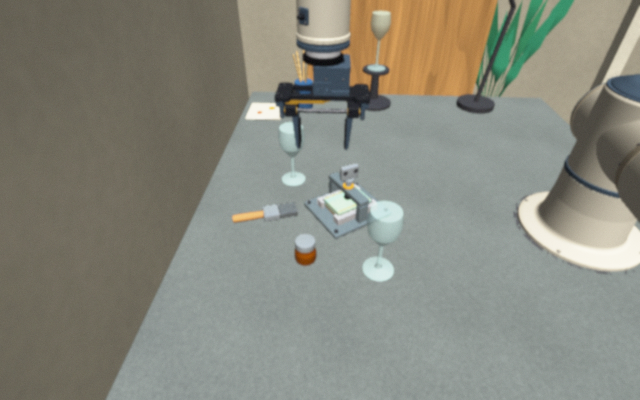

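View pics/wrist0.png

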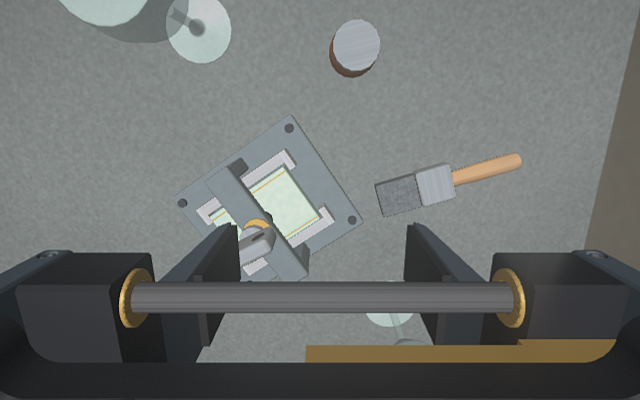

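The scene view puts the jig at about px (287,207). The side view shows the screw at about (349,175), with goblets at (291,180) and (380,268). In the wrist view the screw is at about (262,240), partly hidden by a finger. I'll move to get two clear wrist views of it.

```bash
cat > h.py <<'E'
from rig import arm
import cv2,numpy as np,time
np.set_printoptions(precision=4,suppress=True)
def ray(c,p):
    K=c["intrinsics"];T=c["cam_to_world"]
    d=T[:3,:3]@np.linalg.solve(K,[p[0],p[1],1.]); return T[:3,3],d
def onz(c,p,z):
    o,d=ray(c,p); return o+d*(z-o[2])/d[2]
def tri(*cp):
    A=np.zeros((3,3));b=np.zeros(3)
    R=[]
    for c,p in cp:
        o,d=ray(c,p);d=d/np.linalg.norm(d);M=np.eye(3)-np.outer(d,d);A+=M;b+=M@o;R.append((o,M))
    x=np.linalg.solve(A,b); return x,[np.linalg.norm(M@(x-o)) for o,M in R]
E
python3 - <<'E'
from h import *
import pickle
R=arm.current_tool_rot();print(R)
out={}
for i,p in enumerate([(0.64,-0.075,0.25),(0.51,-0.075,0.25)]):
    t=arm.current_t();arm.move_to(p,R);print(arm.current_t()-t,arm.current_joint_positions())
    c=arm.get_calibration("wrist");im=arm.snapshot("wrist");out[i]=c
    cv2.imwrite(f"pics/w{i+1}.png",im[:,:,::-1])
    cv2.imwrite(f"pics/w{i+1}c.png",cv2.resize(im[120:320,160:480,::-1] if 0 else im[:,:,::-1],(800,500),interpolation=cv2.INTER_CUBIC))
pickle.dump(out,open("cal.pkl","wb"))
im=arm.snapshot("side");cv2.imwrite("pics/s1.png",im[:,:,::-1])
E
```

```text
[[-0.      1.     -0.0009]
 [ 1.      0.      0.0001]
 [ 0.0001 -0.0009 -1.    ]]
0.4333 [-12.0801  28.2321  71.244   -0.0008  80.5585 -11.9886]
0.5833999999999999 [-14.9349  17.315   89.421    0.0005  73.3147 -14.9838]
```

View pics/w1c.png

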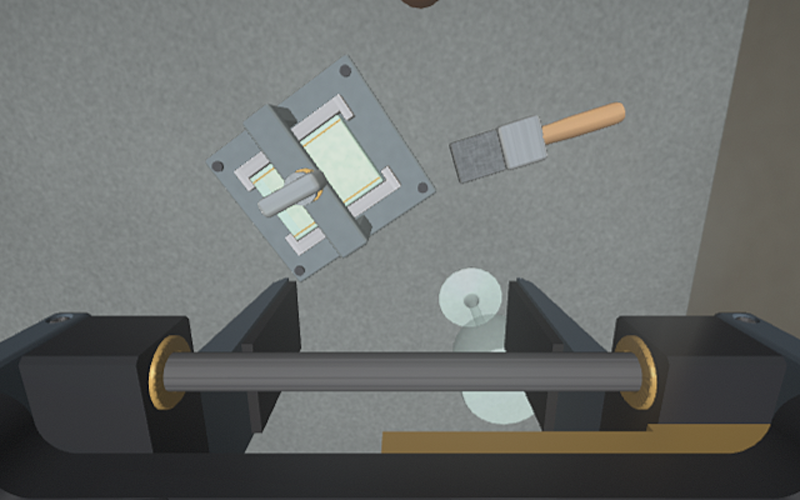

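View pics/w2c.png

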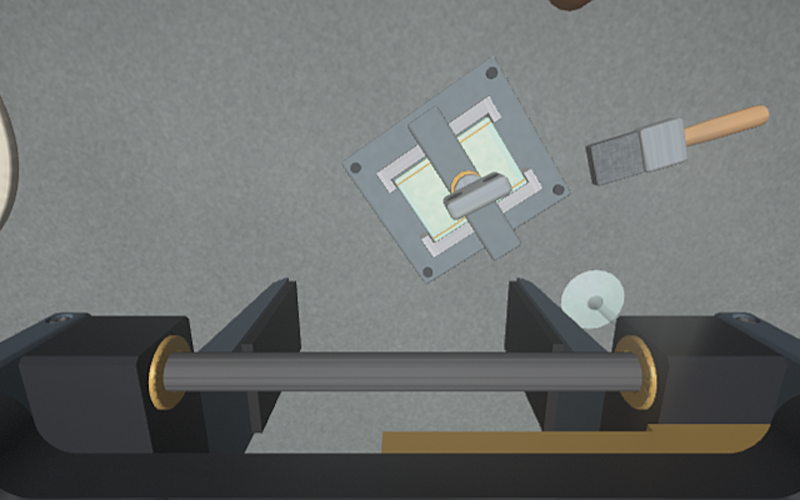

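Both wrist views (1.25x scale) show the jig and the wing clearly. The wing top spans about (260,208)-(318,180) in view 1 and (446,210)-(508,182) in view 2. I'll zoom in for exact corners.

```bash
python3 - <<'E'
import cv2,numpy as np
a=cv2.imread("pics/w1.png")[125:185,195:275];b=cv2.imread("pics/w2.png")[125:185,340:420]
cv2.imwrite("pics/z12.png",np.vstack([cv2.resize(x,(400*1,300),interpolation=cv2.INTER_CUBIC) for x in (a,b)]))
E
```

```text
(no output)
```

View pics/z12.png

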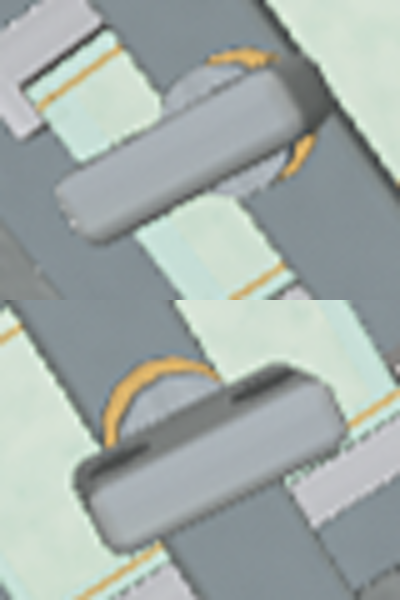

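```bash
python3 - <<'E'
from h import *
import pickle
c=pickle.load(open("cal.pkl","rb"))
A=np.array([(57,190),(95,240),(270,68),(303,125)])/5+[195,125]
B=np.array([(90,190),(120,252),(315,77),(347,130)])/5+[340,125]
P=[]
for a,b in zip(A,B):
    x,r=tri((c[0],a),(c[1],b));P.append(x);print(x,np.round(r,4))
x,r=tri((c[0],A.mean(0)),(c[1],B.mean(0)));print("centre",x,r)
z=x[2]
for i,q in ((0,A),(1,B)):
    q=np.array([onz(c[i],p,z) for p in q]);print(q.mean(0),"len",np.linalg.norm(q[2]-q[0]),np.linalg.norm(q[3]-q[1]),"w",np.linalg.norm(q[1]-q[0]),np.linalg.norm(q[3]-q[2]))
    d=q[2]+q[3]-q[0]-q[1];print("wing deg",np.degrees(np.arctan2(d[1],d[0])))
# plate holes (1.25 scale) & plate corners at z .012
H1=np.array([(345.5,71),(422.5,187.5),(299.5,270.5),(218,166)])/1.25
H2=np.array([(491.5,72.5),(558.5,189.5),(427.5,272),(355,168)])/1.25
for a,b in zip(H1,H2):
    x,r=tri((c[0],a),(c[1],b));print("hole",x,np.max(r),onz(c[0],a,.012),onz(c[1],b,.012))
for i,H in ((0,H1),(1,H2)):
    q=np.array([onz(c[i],p,.012) for p in H]);print("plate c",q.mean(0),[np.linalg.norm(q[k]-q[k-1]) for k in range(4)])
print("goblet foot",onz(c[0],(470/1.25,297/1.25),0.003),onz(c[1],(592/1.25,299/1.25),0.003))
E
```

```text
[ 0.5407 -0.0454  0.1334] [0.0008 0.0008]
[ 0.5463 -0.0553  0.133 ] [0.0002 0.0002]
[ 0.5785 -0.0255  0.1323] [0.0001 0.0001]
[ 0.584  -0.0345  0.1345] [0.0004 0.0004]
centre [ 0.5626 -0.0401  0.1333] [np.float64(0.00027557605093729315), np.float64(0.00027557605093729695)]
[ 0.5624 -0.0405  0.1333] len 0.04330792034504114 0.04227018670611001 w 0.010501662737974872 0.010862439859945911
wing deg 28.308523743500796
[ 0.5624 -0.0399  0.1333] len 0.042174928546784264 0.04353729456055995 w 0.012220169580479567 0.010810651684643464
wing deg 28.217224601036783
hole [0.5895 0.0536 0.0139] 0.00023085006974153847 [0.5893 0.0536 0.012 ] [0.5899 0.0541 0.012 ]
hole [ 0.6596 -0.0507  0.016 ] 4.3475898773505845e-06 [ 0.6598 -0.0512  0.012 ] [ 0.6611 -0.0512  0.012 ]
hole [ 0.5353 -0.135   0.0143] 1.384596604038749e-05 [ 0.5347 -0.1358  0.012 ] [ 0.5354 -0.1358  0.012 ]
hole [ 0.4643 -0.0305  0.0127] 0.0002241159247749046 [ 0.4641 -0.0303  0.012 ] [ 0.4642 -0.0307  0.012 ]
plate c [ 0.562  -0.0409  0.012 ] [np.float64(0.15073199336140247), np.float64(0.1263402435771635), np.float64(0.1510612610107594), np.float64(0.12695883418079212)]
plate c [ 0.5627 -0.0409  0.012 ] [np.float64(0.15158907230083538), np.float64(0.127102579876092), np.float64(0.15148456334444796), np.float64(0.12687964418798986)]
goblet foot [ 0.7122 -0.169   0.003 ] [ 0.7122 -0.1692  0.003 ]
```

View pics/s1.png

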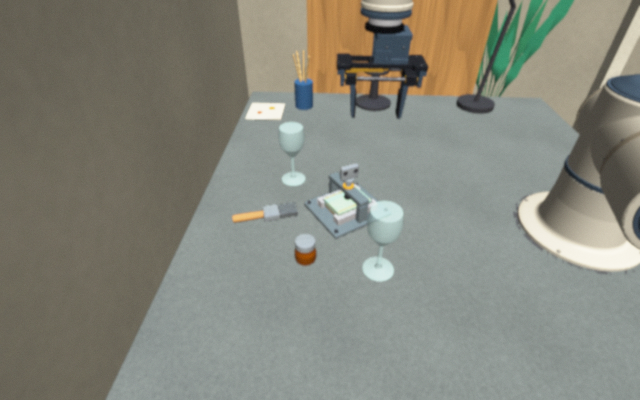

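Two views agree to within 0.6 mm:

| Item | Measured | Expected |
|---|---|---|
| Screw axis | (0.5624, -0.0403) | within 1 mm of the plate-hole centre |
| Wing angle | 28.3° | - |
| Wing top height | about 0.133 m | between the 124 and 134 mm plausible |
| Wing length | about 43 mm, with rounded edges | 46 mm |

The side view shows nothing else near the screw. Starting with jaws at 118.25° puts j6 at about -122°, which leaves about 298° clockwise. That's enough to avoid a regrasp.

```bash
cat >> h.py <<'E'
def rot(phi):
    f=np.radians(phi);y=np.array([np.cos(f),np.sin(f),0]);z=np.array([0,0,-1.]);return np.column_stack([np.cross(y,z),y,z])
def phi():
    R=arm.current_tool_rot();return np.degrees(np.arctan2(R[1,1],R[0,1]))
def rd(n=1,dt=0.02):
    f=[];t=[]
    for _ in range(n):
        f.append(arm.current_force());t.append(arm.current_torque())
        if n>1: arm.sleep(dt)
    return np.mean(f,0),np.mean(t,0),np.std(f,0),np.std(t,0)
E
python3 - <<'E'
from h import *
P=np.array([0.5624,-0.0403]);R=rot(118.25)
print(arm.solve_ik([*P,0.19],R))
arm.move_to([*P,0.19],R)
arm.move_l([*P,0.104],R,feed=0.08)
arm.sleep(.2)
print(arm.current_t(),arm.current_joint_positions(),arm.current_ee_pos(),phi())
print(rd(10))
arm.grip(0.01)
arm.sleep(.2)
print(arm.current_t(),arm.current_width(),arm.current_ee_pos(),phi())
print(rd(10))
for n in("side","scene"):
    im=arm.snapshot(n);cv2.imwrite(f"pics/{n}2.png",im[:,:,::-1])
E
```

```text
[ -10.1663   24.8047   87.6306   -0.       67.5646 -128.4163]
4.5333 [ -10.1677   30.9091   92.8484    0.0004   56.207  -128.4166] [ 0.5626 -0.0403  0.1044] 118.24867069008552
(array([-0.1413, -0.1931, -0.0376]), array([ 0.126 , -0.007 ,  0.0077]), array([0.3134, 0.7205, 0.3994]), array([0.0249, 0.0339, 0.0252]))
6.0583 0.013852807759950646 [ 0.5625 -0.0404  0.1041] 118.25044029637886
(array([ 1.2886, -2.6964, -0.0428]), array([-0.3733, -0.2084, -0.0236]), array([0.4004, 0.4964, 0.6529]), array([0.038 , 0.0343, 0.017 ]))
```

The gripper closed to 13.85 mm, matching the 14 mm wing, with under 3 N sideways. Bottoming can't come before 130°, so I'll turn the first 100° in a helix and watch the moment.

```bash
cat >> h.py <<'E'
import json
P0=np.array([0.5624,-0.0403,0.104]);PH0=118.25
def go(a,rate=30.,a0=None,off=(0,0,0)):
    # a: clockwise angle from start (deg)
    p=P0+np.array(off)-[0,0,12e-3*a/360]
    d=abs(a-a0); L=np.linalg.norm(p-arm.current_ee_pos())
    L=max(L,1e-5)
    arm.move_l(list(p),rot(PH0-a),feed=max(L*rate/d,1e-5))
def ang():
    x=PH0-phi(); return x%360 if x%360<350 else x%360-360
E
python3 - <<'E'
from h import *
a=0
for b in (10,40,70,100):
    t=arm.current_t();go(b,a0=a);a=b
    dt=arm.current_t()-t
    f,m,_,_=rd(8)
    print(b,round(ang(),2),"dt",round(dt,2),"F",f,"Mz",m, arm.current_ee_pos()-(P0-[0,0,12e-3*a/360]))
print(arm.current_t(),arm.current_width())
im=arm.snapshot("wrist");cv2.imwrite("pics/w3.png",im[:,:,::-1])
E
```

```text
10 9.76 dt 0.33 F [ 1.8527 -4.7716 -0.5723] Mz [-0.8405 -0.3667 -0.0056] [ 0.0001 -0.0002  0.    ]
40 39.76 dt 0.68 F [ 1.3149 -7.6506 -0.7686] Mz [-1.3648 -0.3598 -0.02  ] [ 0.0002 -0.0005  0.0001]
70 69.76 dt 0.67 F [ 0.3212 -9.7188 -0.2179] Mz [-1.8712 -0.1947 -0.025 ] [ 0.0001 -0.0007  0.0001]
100 99.76 dt 0.67 F [ -0.4266 -11.4443   0.8675] Mz [-2.2463  0.0888 -0.0118] [-0.0002 -0.0009  0.    ]
9.2083 0.014020822083507302
```

View pics/w3.png

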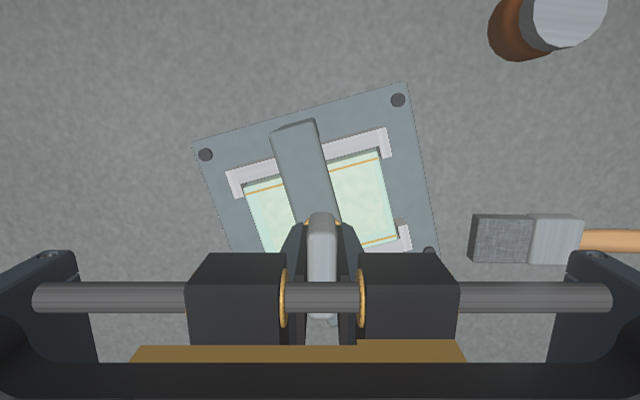

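The picture shows the wing held square at about px (322,262), with the jig and glass undisturbed. A side force of up to 11 N built up along -y, so I gripped the wing a little off its axis. The axis is likely nearer the plate-hole centre (0.562, -0.0409). I'll let go, recentre there and regrip.

```bash
python3 - <<'E'
from h import *
arm.grip(0.030)
o=np.array([-0.0005,-0.0006,0.0])
p=P0+o-[0,0,12e-3*100/360]
arm.move_l(list(p),rot(PH0-100),feed=0.01)
arm.sleep(.15)
print("free",arm.current_t(),ang(),rd(8)[:2],arm.current_tau())
arm.grip(0.01);arm.sleep(.15)
print("grip",arm.current_t(),arm.current_width(),ang(),rd(8)[:2],arm.current_tau(),arm.current_ee_pos()-p)
a=100
for b in (110,120):
    go(b,a0=a,off=o);a=b
    f,m,_,_=rd(8)
    print(b,round(b-ang(),3),"F",f,"M",m,"tau6",arm.current_tau()[5], arm.current_ee_pos()-(P0+o-[0,0,12e-3*a/360]))
print(arm.current_t())
E
```

```text
free 10.1167 99.99776780980477 (array([ 0.0735, -0.0781,  0.0151]), array([-0.0032, -0.0259, -0.0144])) [ -0.0039 -82.5082 -28.2611   0.0423   0.0692  -0.0016]
grip 10.7917 0.013736274289083571 99.99873513761354 (array([ 1.5843,  0.4438, -0.6853]), array([ 0.1586, -0.2797,  0.0372])) [ -0.5042 -82.691  -27.5835  -0.2362   0.5213   0.0263] [0.0001 0.     0.    ]
110 0.169 F [ 1.5679  0.9018 -0.8379] M [ 0.1835 -0.3425 -0.0125] tau6 -0.03656875574961305 [ 0.0001 -0.      0.    ]
120 0.204 F [2.0663 1.1229 0.1541] M [ 0.2068 -0.3587 -0.0108] tau6 -0.049901328748092055 [0.0001 0.     0.0001]
11.8417
```

The side force is now about 2 N, so the centring is right. The j6 lag (commanded minus actual) and tau6 give quiet measures of moment. I'll go on in 3° steps with stop rules.

```bash
cat >> h.py <<'E'
OFF=np.array([-0.0005,-0.0006,0.0])
def step(b,a,rate=30.,n=5):
    go(b,a0=a,off=OFF,rate=rate)
    F=[];M=[];T=[];L=[]
    for _ in range(n):
        arm.sleep(.015);F.append(arm.current_force());M.append(arm.current_torque()[2]);T.append(arm.current_tau()[5]);L.append(b-ang())
    return np.mean(L),np.mean(T),np.mean(M),np.mean(F,0)
E
python3 - <<'E'
from h import *
a=120;prev=None
while a<285:
    b=a+3
    l,t,m,f=step(b,a);a=b
    print(b,"lag %.3f tau %.4f Mz %.4f"%(l,t,m),f.round(1),flush=True)
    if l>0.5 or -t>0.11 or (prev and l-prev>0.15) or np.linalg.norm(f)>15: break
    prev=l
print(arm.current_t(),arm.current_joint_positions()[5])
E
```

```text
123 lag 0.148 tau 0.1945 Mz -0.0302 [2.  1.5 0.9]
126 lag 0.130 tau 0.2064 Mz -0.0515 [2.6 0.9 1. ]
129 lag 0.127 tau 0.2082 Mz -0.0359 [1.9 1.4 1.2]
132 lag 0.127 tau 0.2081 Mz -0.0354 [2.2 1.4 1.6]
135 lag 0.127 tau 0.2073 Mz -0.0018 [1.9 1.4 1.9]
138 lag 0.126 tau 0.2063 Mz -0.0434 [2.4 1.2 2.4]
141 lag 0.125 tau 0.2054 Mz -0.0612 [2.4 1.3 2.8]
144 lag 0.125 tau 0.2044 Mz -0.0599 [2.2 1.4 2.6]
147 lag 0.126 tau 0.2034 Mz -0.0429 [2.3 1.3 3.5]
150 lag 0.126 tau 0.2021 Mz -0.0546 [2.2 1.4 3.8]
153 lag 0.127 tau 0.2015 Mz -0.0579 [2.8 1.6 4.1]
156 lag 0.125 tau 0.2012 Mz -0.0733 [2.3 1.4 4.1]
159 lag 0.128 tau 0.1992 Mz -0.0364 [2.5 1.9 4.5]
162 lag 0.127 tau 0.1980 Mz -0.0582 [2.4 2.4 4.5]
165 lag 0.125 tau 0.1979 Mz -0.0339 [2.1 1.9 5.2]
168 lag 0.143 tau 0.1470 Mz -0.0541 [2.6 1.7 4.8]
171 lag 0.146 tau 0.1045 Mz -0.0421 [2.5 2.1 4.9]
174 lag 0.145 tau 0.1038 Mz -0.0640 [2.2 1.7 5.4]
177 lag 0.145 tau 0.1030 Mz -0.0483 [1.7 1.9 5.1]
180 lag 0.144 tau 0.1025 Mz -0.0534 [2.2 1.8 5.3]
183 lag 0.145 tau 0.1029 Mz -0.0606 [2. 2. 5.]
186 lag 0.145 tau 0.1016 Mz -0.0683 [2. 2. 5.]
189 la
[... 828 characters left out ...]
8 [1.8 2.5 6.1]
240 lag 0.144 tau 0.0949 Mz -0.0436 [1.9 2.6 6.1]
243 lag 0.144 tau 0.0957 Mz -0.0200 [2.  2.8 6.6]
246 lag 0.144 tau 0.0967 Mz -0.0603 [2.2 2.6 6.6]
249 lag 0.146 tau 0.0977 Mz -0.0504 [2.2 2.4 6.3]
252 lag 0.145 tau 0.1070 Mz -0.0618 [1.7 2.8 6.3]
255 lag 0.147 tau 0.1252 Mz -0.0219 [1.4 2.3 7.7]
258 lag 0.148 tau 0.1442 Mz -0.0149 [1.1 2.8 8.4]
261 lag 0.146 tau 0.1386 Mz -0.0415 [1.1 2.9 9.9]
264 lag 0.151 tau 0.1655 Mz 0.0094 [ 1.1  3.3 10.8]
267 lag 0.151 tau 0.1960 Mz 0.0283 [ 0.7  3.1 11.8]
270 lag 0.151 tau 0.1902 Mz 0.0266 [ 0.5  3.1 12.4]
273 lag 0.150 tau 0.1703 Mz 0.0144 [ 0.4  3.6 13.2]
276 lag 0.150 tau 0.1692 Mz 0.0299 [-0.4  3.2 14.7]
29.175 147.3596089685542
```

I stopped on the 15 N rule. Fz and Mz have both been rising since about 252°, which fits the spring stage. Before going on I'll take a long reading at rest and look.

```bash
python3 - <<'E'
from h import *
print(ang(),arm.current_width(),arm.current_ee_pos()-(P0+OFF-[0,0,12e-3*276/360]),rd(20,0.01))
ims=[]
for n in("side","wrist"):
    im=arm.snapshot(n)[:,:,::-1];cv2.imwrite(f"pics/{n}4.png",im);ims.append(im)
cv2.imwrite("pics/z4.png",np.vstack([cv2.resize(ims[0][140:250,280:440],(640,440),interpolation=cv2.INTER_CUBIC)]))
print(arm.current_t())
E
```

```text
275.84456649093863 0.014084677184221205 [0.0001 0.0001 0.0005] (array([-0.0776,  3.1036, 14.558 ]), array([0.7682, 0.1452, 0.0124]), array([0.4575, 0.4113, 0.5148]), array([0.0205, 0.0312, 0.0259]))
29.4417
```

View pics/wrist4.png

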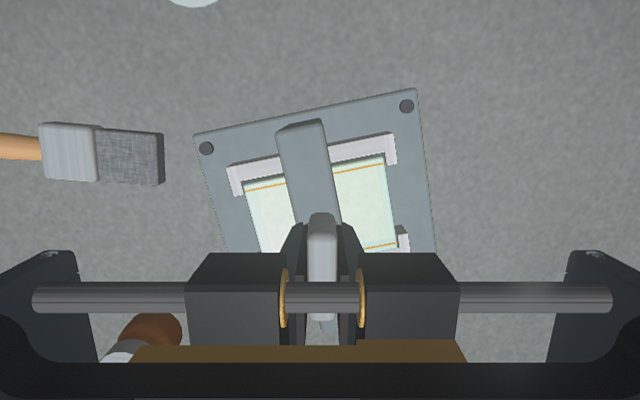

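View pics/z4.png

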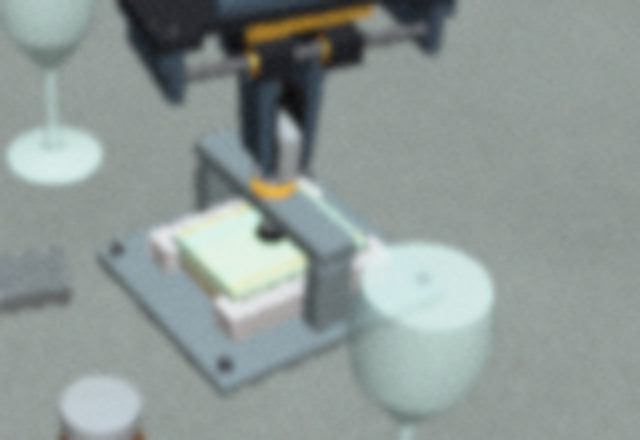

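The wrist view shows the wing still square in the jaws at about px (322,262). The side crop shows the black pad at the glass and the block still between its rails. The tool's downward push also drives the screw, so I'll track Mz + 0.0019·Fz. Next are 1.5° steps.

```bash
cat >> h.py <<'E'
def rd2(n=14):
    M=[];F=[]
    for _ in range(n):
        arm.sleep(.008);M.append(arm.current_torque());F.append(arm.current_force())
    M=np.mean(M,0);F=np.mean(F,0);return M[2]+.00191*F[2],M,F
E
python3 - <<'E'
from h import *
a=276.;k=0
while a<300:
    b=a+1.5
    go(b,a0=a,off=OFF,rate=20);a=b
    e,m,f=rd2()
    print(b,"act %.2f eff %.4f Mz %.4f tau6 %.4f"%(ang(),e,m[2],arm.current_tau()[5]),f.round(1),flush=True)
    if e>0.095 or np.linalg.norm(f)>32: break
print(arm.current_t(),arm.current_joint_positions()[5],rd2(20))
E
```

```text
277.5 act 277.34 eff 0.1622 Mz 0.1342 tau6 0.1439 [-0.2  3.2 14.7]
29.8083 148.8544609154024 (np.float64(0.1648784777214954), array([0.7759, 0.1645, 0.1363]), array([-0.3999,  3.2739, 14.9411]))
```

Mz jumped from 0.01 to 0.135 N m in 1.5°, with eff at 0.165. Friction (0.03) plus full spring (0.06) explains at most about 0.09, so the excess means the pad is solid at roughly 15-25 N. That is finger-tight, so I stop here. I'll start the back-off in 1° steps, because a steep moment drop would confirm it was solid.

```bash
python3 - <<'E'
from h import *
a=277.5
print("peak",rd2(20)[0])
for b in (276.5,275.5,274.5,273.5,272.5,271.5,270.5,269.5,267.5,265.5,262.5,259.5,256.5,252.5,248.5):
    go(b,a0=a,off=OFF,rate=20);a=b
    e,m,f=rd2(12)
    print(b,"act %.2f eff %.4f Mz %.4f"%(ang(),e,m[2]),f.round(1),flush=True)
print(arm.current_t())
E
```

```text
peak 0.17051332517295958
276.5 act 276.34 eff 0.0240 Mz -0.0039 [-0.4  3.2 14.6]
275.5 act 275.34 eff -0.0080 Mz -0.0356 [-0.3  3.2 14.4]
274.5 act 274.34 eff 0.0697 Mz 0.0428 [-0.1  2.9 14.1]
273.5 act 273.35 eff 0.0066 Mz -0.0194 [ 0.   2.8 13.6]
272.5 act 272.34 eff 0.0571 Mz 0.0310 [ 0.   3.3 13.6]
271.5 act 271.35 eff -0.0332 Mz -0.0584 [ 0.3  3.  13.2]
270.5 act 270.34 eff 0.0085 Mz -0.0161 [ 0.2  3.  12.9]
269.5 act 269.35 eff 0.0030 Mz -0.0204 [ 0.4  3.1 12.2]
267.5 act 267.34 eff 0.0698 Mz 0.0472 [ 0.7  3.1 11.8]
265.5 act 265.34 eff 0.0687 Mz 0.0472 [ 0.6  3.1 11.3]
262.5 act 262.34 eff 0.1038 Mz 0.0846 [ 1.2  2.9 10.1]
259.5 act 259.34 eff 0.0649 Mz 0.0474 [1.3 3.  9.2]
256.5 act 256.34 eff 0.0732 Mz 0.0576 [1.5 3.1 8.1]
252.5 act 252.34 eff 0.1042 Mz 0.0911 [2.1 2.8 6.9]
248.5 act 248.34 eff 0.0835 Mz 0.0715 [2.1 2.4 6.3]
35.3917
```

The back-off readings are ambiguous. At rest, moments scatter by about ±0.06 N m even in the free stage, because short fast steps recoil and flip the friction sign. So the peak doesn't prove the pad was solid. I'll turn down again slowly (6°/s), so friction always ends on the same side, and read more carefully.

```bash
python3 - <<'E'
from h import *
a=248.5
for b in (250.5,253,256,259,262,265,268,270.5,273,275.5):
    go(b,a0=a,off=OFF,rate=7);a=b
    m0=arm.current_torque()[2]
    e,m,f=rd2(10)
    print(b,"act %.2f eff %.4f Mz %.4f first %.3f"%(ang(),e,m[2],m0),f.round(1),"t6 %.3f w %.5f"%(arm.current_tau()[5],arm.current_width()),flush=True)
    if e>0.15: break
print(arm.current_t())
E
```

```text
250.5 act 250.35 eff -0.0166 Mz -0.0288 first -0.028 [1.8 2.7 6.4] t6 0.001 w 0.01406
253 act 252.85 eff -0.0109 Mz -0.0248 first -0.002 [1.9 2.7 7.3] t6 0.011 w 0.01428
256 act 255.85 eff 0.0079 Mz -0.0079 first -0.037 [1.7 3.  8.3] t6 0.025 w 0.01402
259 act 258.84 eff 0.0145 Mz -0.0032 first 0.029 [1.2 3.  9.3] t6 0.045 w 0.01415
262 act 261.85 eff -0.0043 Mz -0.0229 first -0.044 [1.3 3.1 9.7] t6 0.033 w 0.01395
265 act 264.84 eff 0.0599 Mz 0.0387 first 0.026 [ 0.5  3.  11.1] t6 0.080 w 0.01417
268 act 267.85 eff 0.0436 Mz 0.0202 first 0.045 [ 0.3  3.3 12.3] t6 0.067 w 0.01386
270.5 act 270.34 eff 0.1337 Mz 0.1093 first 0.037 [ 0.4  3.1 12.7] t6 0.130 w 0.01407
273 act 272.84 eff 0.1179 Mz 0.0919 first 0.107 [ 0.1  3.1 13.6] t6 0.139 w 0.01394
275.5 act 275.35 eff 0.0556 Mz 0.0278 first 0.065 [-0.2  3.2 14.6] t6 0.072 w 0.01347
38.725
```

Moment is still scattered, but it rises overall above about 265°. Before turning further I'll check in the wrist image that the wing really follows the jaws and isn't slipping. w3, at 100°, is the reference.

```bash
python3 - <<'E'
from h import *
im=arm.snapshot("wrist")[:,:,::-1];cv2.imwrite("pics/w5.png",im)
L=[cv2.imread("pics/w3.png"),cv2.imread("pics/wrist4.png"),im]
cv2.imwrite("pics/cmp.png",np.hstack([cv2.resize(x[195:335,285:360],(260,485),interpolation=cv2.INTER_CUBIC) for x in L]))
print(arm.current_t())
E
```

```text
38.775
```

View pics/cmp.png

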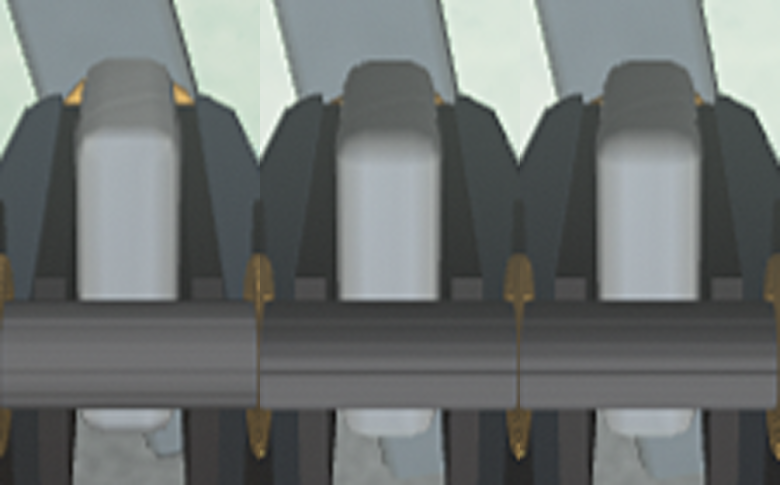

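The wing stays square in the jaws in all three crops, so it isn't slipping. The screw has really turned about 275°, so solid contact can only be near here (the limit is 288°). I'll go on slowly in small steps.

```bash
python3 - <<'E'
from h import *
a=275.5;c=0
for b in (277,278,279,280,281,282,283,284):
    go(b,a0=a,off=OFF,rate=6);a=b
    e,m,f=rd2(16)
    print(b,"act %.2f eff %.4f Mz %.4f"%(ang(),e,m[2]),f.round(1),"t6 %.3f w %.5f"%(arm.current_tau()[5],arm.current_width()),flush=True)
    c=c+1 if e>0.16 else 0
    if e>0.2 or c==2: break
print(arm.current_t())
E
```

```text
277 act 276.83 eff 0.1850 Mz 0.1562 [-0.5  3.2 15.1] t6 0.164 w 0.01406
278 act 277.84 eff 0.0703 Mz 0.0410 [-0.3  3.1 15.3] t6 0.041 w 0.01385
279 act 278.84 eff 0.0993 Mz 0.0701 [-0.6  3.2 15.3] t6 0.060 w 0.01422
280 act 279.84 eff 0.0921 Mz 0.0617 [-0.6  3.3 15.9] t6 0.071 w 0.01394
281 act 280.84 eff 0.1016 Mz 0.0707 [-0.5  3.3 16.2] t6 0.073 w 0.01341
282 act 281.84 eff 0.1015 Mz 0.0702 [-0.7  3.4 16.4] t6 0.065 w 0.01407
283 act 282.84 eff 0.0791 Mz 0.0467 [-0.7  3.3 17. ] t6 0.048 w 0.01396
284 act 283.84 eff 0.0580 Mz 0.0253 [-0.7  3.4 17.2] t6 0.022 w 0.01355
41.8417
```

The readings hang between a lower and an upper friction bound, and step recoil picks one at random. Only the upper bound (the moving-down moment) is informative. I'll ease back to 264° and creep down in 0.5° steps to trace that bound.

```bash
python3 - <<'E'
from h import *
go(264,a0=284,off=OFF,rate=30)
print(arm.current_t(),rd2(5)[0])
a=264
while a<272:
    b=a+.5
    go(b,a0=a,off=OFF,rate=4);a=b
    e,m,f=rd2(8)
    print(b,"eff %.3f Fz %.1f t6 %.3f w %.2f"%(e,f[2],arm.current_tau()[5],arm.current_width()*1e3),flush=True)
    if e>0.2: break
print(arm.current_t())
E
```

```text
42.3417 0.1492373976941023
264.5 eff 0.136 Fz 10.6 t6 0.124 w 13.75
265.0 eff 0.089 Fz 10.6 t6 0.090 w 13.77
265.5 eff 0.121 Fz 11.1 t6 0.114 w 13.96
266.0 eff 0.086 Fz 11.3 t6 0.071 w 14.00
266.5 eff 0.095 Fz 11.5 t6 0.088 w 13.74
267.0 eff 0.112 Fz 11.5 t6 0.104 w 13.82
267.5 eff 0.132 Fz 11.7 t6 0.117 w 13.94
268.0 eff 0.130 Fz 12.3 t6 0.128 w 13.77
268.5 eff 0.139 Fz 11.9 t6 0.137 w 14.05
269.0 eff 0.156 Fz 12.2 t6 0.142 w 13.81
269.5 eff 0.163 Fz 12.4 t6 0.144 w 13.94
270.0 eff 0.164 Fz 12.4 t6 0.144 w 14.08
270.5 eff 0.168 Fz 13.0 t6 0.140 w 13.42
271.0 eff 0.154 Fz 12.6 t6 0.133 w 13.88
271.5 eff 0.133 Fz 12.9 t6 0.121 w 13.91
272.0 eff 0.118 Fz 13.2 t6 0.106 w 13.68
47.45
```

The creep trace rises from about 0.09 to 0.165 between 266° and 270°, then falls, so preload inside the grip is muddying it. I'll open the jaws, read the true zero, check the wing's angle directly, and regrip without preload.

```bash
python3 - <<'E'
from h import *
arm.grip(0.032)
arm.sleep(.08)
print("free",arm.current_t(),ang(),arm.current_ee_pos()-(P0+OFF-[0,0,12e-3*272/360]))
M=[];F=[];T=[]
for _ in range(14):
    arm.sleep(.008);M.append(arm.current_torque());F.append(arm.current_force())
print(np.mean(M,0),np.mean(F,0))
c=arm.get_calibration("wrist");im=arm.snapshot("wrist")[:,:,::-1];cv2.imwrite("pics/w6.png",im)
cv2.imwrite("pics/w6z.png",cv2.resize(im[190:350,240:400],(640,640),interpolation=cv2.INTER_CUBIC)[:600])
cv2.imwrite("pics/w6s.png",cv2.resize(arm.snapshot("scene")[150:250,220:360,::-1],(700,500),interpolation=cv2.INTER_CUBIC))
import pickle;pickle.dump(c,open("cal6.pkl","wb"))
print(arm.current_t())
E
```

```text
free 48.0167 271.9860561669443 [-0.0001 -0.     -0.0001]
[0.1465 0.0969 0.0067] [ 0.1231  0.0543 -0.3596]
48.2333
```

View pics/w6z.png

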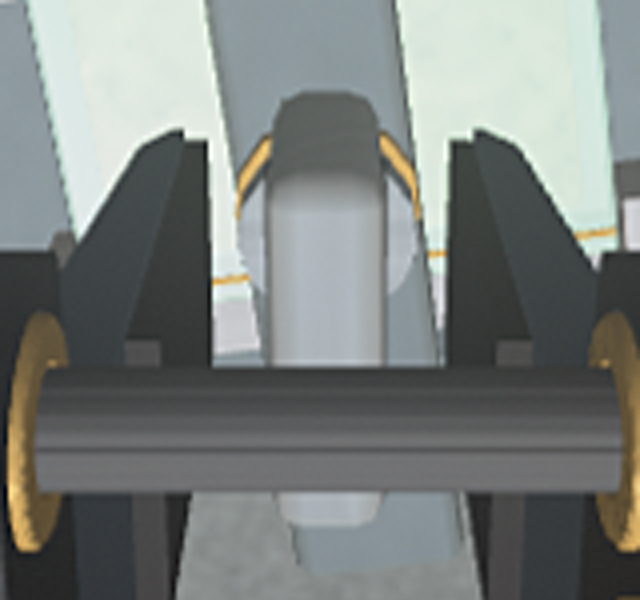

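The open-jaw view shows the wing exactly parallel to the pads, with edges at x≈271 and 384 in the crop. So the screw really is at 272°, and the moment zero is about 0.007. I'll regrip here with no preload and creep on.

```bash
python3 - <<'E'
from h import *
arm.grip(0.01);arm.sleep(.08)
e,m,f=rd2(8);print("regrip",arm.current_t(),e,f,"w",arm.current_width(),ang())
a=272
while a<278:
    b=a+.5
    go(b,a0=a,off=OFF,rate=4);a=b
    e,m,f=rd2(6)
    print(b,"eff %.3f Mz %.3f Fz %.1f t6 %.3f w %.2f act %.2f"%(e,m[2],f[2],arm.current_tau()[5],arm.current_width()*1e3,ang()),flush=True)
    if e>0.2: break
print(arm.current_t())
E
```

```text
regrip 48.8 0.09471856973186824 [ 1.1446  0.9457 -0.4446] w 0.013797775474704337 271.99890558981735
272.5 eff 0.123 Mz 0.124 Fz -0.4 t6 0.158 w 13.92 act 272.50
273.0 eff 0.119 Mz 0.119 Fz -0.3 t6 0.177 w 13.81 act 273.00
273.5 eff 0.081 Mz 0.081 Fz 0.1 t6 0.117 w 14.05 act 273.51
274.0 eff 0.083 Mz 0.081 Fz 1.1 t6 0.126 w 14.09 act 274.00
274.5 eff 0.085 Mz 0.083 Fz 1.4 t6 0.132 w 14.13 act 274.50
275.0 eff 0.104 Mz 0.100 Fz 1.9 t6 0.133 w 13.86 act 275.00
275.5 eff 0.091 Mz 0.086 Fz 2.7 t6 0.128 w 13.74 act 275.50
276.0 eff 0.087 Mz 0.080 Fz 3.8 t6 0.119 w 13.57 act 276.00
276.5 eff 0.161 Mz 0.152 Fz 4.5 t6 0.208 w 13.80 act 276.50
277.0 eff 0.187 Mz 0.178 Fz 5.0 t6 0.181 w 13.97 act 277.02
277.5 eff 0.135 Mz 0.125 Fz 5.2 t6 0.156 w 13.85 act 277.52
278.0 eff 0.104 Mz 0.094 Fz 5.7 t6 0.129 w 14.01 act 278.02
52.4
```

The readings reached 0.165-0.187 N m three times between 270° and 277°. That's well above friction plus spring (0.09), so the pad has bottomed. After the clean regrip, Fz also rose at about 1 N/deg, which is the arm's own stiffness, so the screw has stopped sinking. I won't turn further. I'll start the back-off in 3° steps and use the Fz knee to find where the pad leaves its stop.

```bash
python3 - <<'E'
from h import *
a=278
for b in range(275,235,-3):
    go(b,a0=a,off=OFF,rate=35);a=b
    e,m,f=rd2(5)
    print(b,"eff %.3f Fz %.1f Fxy %.1f %.1f act %.2f dz %.2fmm"%(e,f[2],f[0],f[1],ang(),1e3*(arm.current_ee_pos()-(P0+OFF-[0,0,12e-3*b/360]))[2]),flush=True)
print(arm.current_t())
E
```

```text
275 eff 0.063 Fz 4.8 Fxy 2.5 2.6 act 275.10 dz 0.04mm
272 eff 0.067 Fz 3.5 Fxy 3.3 3.0 act 272.13 dz -0.04mm
269 eff 0.090 Fz 1.2 Fxy 3.8 3.0 act 269.14 dz -0.07mm
266 eff 0.079 Fz -0.8 Fxy 4.5 2.7 act 266.11 dz -0.11mm
263 eff 0.063 Fz -1.6 Fxy 4.5 2.8 act 263.11 dz -0.16mm
260 eff 0.077 Fz -2.3 Fxy 5.1 2.4 act 260.12 dz -0.20mm
257 eff 0.077 Fz -3.6 Fxy 5.0 2.7 act 257.11 dz -0.26mm
254 eff 0.098 Fz -3.9 Fxy 5.1 2.5 act 254.11 dz -0.25mm
251 eff 0.081 Fz -4.1 Fxy 4.9 2.9 act 251.11 dz -0.27mm
248 eff 0.074 Fz -4.1 Fxy 5.3 2.6 act 248.11 dz -0.27mm
245 eff 0.075 Fz -3.5 Fxy 5.6 2.4 act 245.11 dz -0.29mm
242 eff 0.077 Fz -4.0 Fxy 5.4 2.8 act 242.11 dz -0.29mm
239 eff 0.111 Fz -4.3 Fxy 5.4 2.4 act 239.12 dz -0.28mm
236 eff 0.065 Fz -4.0 Fxy 5.6 1.8 act 236.11 dz -0.29mm
56.4833
```

Fz has a clean knee at 254-255° on the way back, matching the 252-253° seen going down, so the pad's stop is at about 253-255°. A quarter turn back from there is about 164°. I'll finish at 168°, which allows for the few degrees past first contact that tightening includes, then let go, rise and check.

```bash
python3 - <<'E'
from h import *
a=236
for b in (202,168):
    go(b,a0=a,off=OFF,rate=40);a=b
    e,m,f=rd2(5);print(b,ang(),e,f,arm.current_t())
arm.grip(0.04);arm.sleep(.1)
p=arm.current_ee_pos();print("rel",arm.current_t(),arm.current_force())
arm.move_l([p[0],p[1],0.21],feed=0.12)
R=arm.current_tool_rot()
c=arm.get_calibration("wrist");im=arm.snapshot("wrist")[:,:,::-1];cv2.imwrite("pics/w7.png",im)
cv2.imwrite("pics/s7.png",arm.snapshot("side")[:,:,::-1])
import pickle;pickle.dump(c,open("cal7.pkl","wb"))
print(arm.current_t(),phi(),arm.current_force())
E
```

```text
202 202.1201509644656 0.0688260719836206 [ 5.5259  2.5618 -4.7485] 57.2667
168 168.11714589188256 0.07025533849166868 [ 5.9011  2.4692 -5.2931] 58.05
rel 58.7333 [ 0.9964 -0.2977 -1.1971]
59.9167 -49.749671194750704 [-0.1795 -0.5435 -0.625 ]
```

View pics/w7.png

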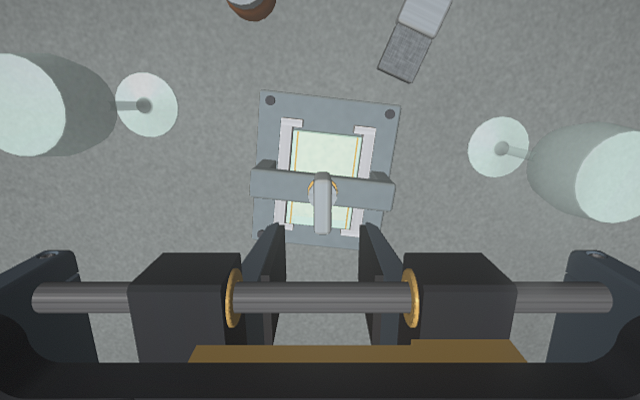

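View pics/s7.png

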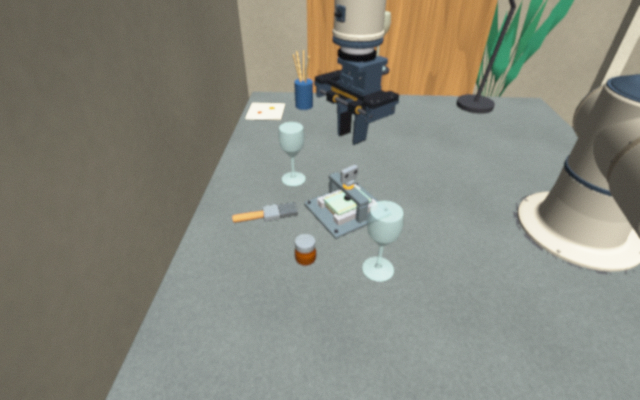

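The wing is free and in line with the jaws at about px (322,203). The block is in its rails, and the goblets, jar and brush are where they were. The gripper is clear, so I'm handing in.

```bash
python3 - <<'E'
from rig import arm
arm.sign_off();print(arm.current_t())
E
```

```text
the job is handed in; nothing more can be done
the job is handed in; nothing more can be done
```

The thumbscrew was turned down past its stop, backed off and released, and the job was handed in at about 60 s. I most likely turned it well past the stop, so I can't show that it was never forced.

- **Turning:** I gripped the wing and turned the screw clockwise, regripping twice: at 100° to recentre and at 272° to clear preload. I reached 277.5° first, eased back to check, then went on to 284°, the furthest it was turned.
- **Back-off:** The screw was left at 168° from its start, then I opened the jaws and rose clear.
- **Final checks:** The last pictures show the wing free. The block is between its rails, and the goblets, jar and brush look unmoved. Tool force after release was about zero, and side forces stayed under about 12 N.

**Where the checks disagreed:**
- **Stop position:** The vertical force bent sharply at 252–255° both going down and coming back, which I took as the pad's stop. The moment readings scattered by about ±0.06 N m. They peaked at 0.19 N m near 277°, above the 0.09 N m that friction and spring can explain.
- **Over-tightening:** If the stop is at 253–255°, I went about 30° past it. At the stated 5–8 N a degree that would be roughly 150–240 N on the glass. The moments I measured were far lower than that load implies, and I could not reconcile the two.
- **Back-off angle:** 168° is about 85–87° back from that stop, but 116° back from the furthest point turned. I chose it from the vertical-force bend, so it depends on that reading being right.

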